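Show where the stray sample tube belongs

ROBOT

A 7-joint arm with a two-finger parallel gripper is mounted at the origin on a cart in front of the work surface, level with it; the furniture and walls round the work are solid. World frame = base frame: x ahead of the robot, y to its left, z up, the work surface at z = 0. Lengths are in m, angles in rad, forces in N, time in s.
With the tool pointing down it reaches from about 0.35 to 0.9 m from the base axis. Payload 7.2 kg.
Tool frame: the origin (TCP) lies at the very end of the fingers, on their centre line; the grasp point (between the pads) lies 19 mm behind it; z points along the fingers, y is the line along which they close (so a half turn about z gives the same grasp; the last joint's range is limited). The gripper opens to 88 mm and grips with 3 to 60 N. Pads are 20 mm wide; open, the fingers measure 115 mm over their backs; the gripper's body (75 mm by 178 mm) begins 61 mm behind the grasp point.
Start: joints at [-1.337, 0.411, -0.013, 1.596, 0.006, 1.134, -0.082], TCP at [0.186, 0.597, 0.223] pointing down, gripper open.
Joint ranges: [-2.95, 2.95], [-0.29, 1.99], [-1.47, 1.44], [0.14, 2.54], [-1.03, 4.17], [0.13, 1.85], [-2.86, 2.86]. Speed limits (rad/s): [2.39, 2.39, 3.01, 3.01, 3.14, 3.14, 3.14].

INTERFACE

Orientations are given as a unit quaternion [w, x, y, z].
In Python, from station import manip, read_camera, calibration, order, models gives the robot as it stands.
- The arm moves only by the tool step_arm, never from a script. Its argument "plan" is text: rows parted by semicolons, each of 6 numbers parted by spaces: the shift along the tool's x, y, z scaled (see below), then the turn, a rotation vector about the tool's x, y, z scaled (see below). In form: dx dy dz wx wy wz; .... A call has exactly 10 rows; each row shifts and turns the commanded pose from where the row before left it, along the tool's axes as they then stand; what a row does not reach is not made up. The controller multiplies each number of a shift by 40 mm and each number of a turn by pi rad. A row lasts 1/12 s, in which the tool goes at most 41.7 mm and 7.16 degrees, less where a joint would pass 70% of its speed; a pose out of reach is approached as far as the arm can. A call with a number of a shift or a turn outside -1 to 1 is refused whole. A call with a gripper value outside its range is refused whole. "grip" is the closure, from -1 (fully open) to 1 (shut), set as the call begins (left out, the last holds). The fingers move at their own pace and stop on an object; "newtons" is the grip in N (left out, the last holds). Time passes only in rows, so rows that do not move let the fingers close, or fill a call up. It gives the time, the measured TCP pose, the force, the opening and the grip force at its end, in the units of the state.
- manip.state(): the state, without advancing time (a new reading comes with each control period).
- read_camera(name): name is "scene" or "top" or "wrist"; returns (picture, depth): 400x640x3 uint8, red, green, blue; 400x640 float32, m along the optical axis (not along the pixel's ray), 0 where there is no reading.
- calibration(name): a dict with "intrinsics" (3x3 intrinsics, pixels), "rvec" (rotation vector, rad) and "tvec" (3), from world to camera coordinates, as OpenCV has them; the wrist camera has in their place "tool_from_camera" (4x4, takes a point from camera to tool coordinates, whose origin is the TCP and whose axes are the flange's). Camera axes: x right, y down, z forward; pixel columns grow to the right and rows downward; lengths in m; the calibration is good to about 2 mm. A picture is of the moment at which its call begins: read the wrist's pose just before it. calibration takes no time and is no camera call.
- order.close_job(): hands the job in; it is judged then, once.
Trained networks look in the newest picture that a camera, given by its name, has taken for a name from the list of things; names that differ only in an ending like _2 or _b are one class to them, and where a whole thing is asked for, a point or a joint stands for the part that bears it (a point fixed in the world has none). Each returns a list of dicts, best first, with "score" (0 to 1); they miss things now and then, are a little off and sometimes report something else, mostly with a low value. They report only what shows in the picture. A call takes as long as a camera call. They do not tell look-alikes from the thing itself.
- models.masks_of(thing, camera): "pixels" (400x640 bool, what is visible of it) and "box" ([centre column, centre row, width, height] in pixels, round what is visible of it).
The state is a dict: "time": time; "joints": joint angles; "joint_velocities": joint speeds; "joint_efforts": joint torques, N m; "tcp_pos": TCP position; "orientation": TCP orientation; "contact_force": force on the tool from outside, world axes, zero at the start; "moment": the same for the moment, N m; "gripper_width": opening from 0.0 (shut) to 1.0 (fully open); "gripper_force": force on a finger pad.
Only numpy, scipy, OpenCV 4.12 (cv2) and the standard library are available. Lean on these libraries where they do the work, as an engineer would, in place of code of your own. Each camera call takes 0.05 s, during which the arm holds its last target. There are 200 camera calls.

TASK

One capped sample tube has been left lying on the worktop, and exactly one place in the full tube rack is empty. Show a colleague where it belongs: point straight down at the lying tube for about two seconds, with the fingertips just above it (within about 5 cm), then go and point straight down in the same way at the empty place in the rack, just above the caps of its neighbours. Finish there, still pointing; touch nothing, and do not pick up or move anything.

Things in the scene. Friction and masses are not known exactly. Their poses are not given: they have to be found in the camera images.
- stray_mid (a point): Middle of the stray sample tube, on its axis: a loose capped tube 92 mm long lying flat on the worktop, glass body 12 mm and cap 17 mm thick, its top about 17 mm above the worktop (this point about 8 mm above it). The point's z axis is the tube's axis, level, from the glass end to the cap end; its y axis points up. It is the only tube lying down. (A wire basket hangs over the back of the worktop behind the work: keep tall wrists and elbows clear of it.)
- free_mouth (a point): Centre of the mouth of the only empty place in the rack, level with the rack's top, 76 mm above the worktop. x and y are the rack's across and along directions, z is up. The neighbouring tubes' centres are about 21 mm away in both directions and their caps stand up to 94 mm above the worktop. The hole is 15 mm square.
- rack: The white tube rack, fixed, 49 mm (x) by 178 mm (y) by 76 mm high, with two rows of eight places; origin under its centre on the worktop, z up. Fifteen places hold upright capped tubes (cap tops 94 mm above the worktop), one is empty.
- stray_tube: The same lying tube as a whole; origin on its axis at the glass end, z axis towards the cap, y axis up.
- swab: Bystander: a thin white sampling swab, 152 mm long, 8 mm thick, lying on the worktop; origin under its middle, long axis y.
- forceps: Bystander: steel dressing forceps, 124 mm long, 15 mm wide, 8 mm thick, lying on the worktop; origin under its middle, long axis y.
- gallipot: Bystander: round steel bowl, 98 mm across, 36 mm high; origin under its centre.
Things that resemble listed ones, but are neither listed nor needed, are in the scene too. Leave any red look-alike of the stray_tube alone.

How it is judged:
By the outcome, as a careful person would: the job done as asked, in the order asked, and still so for the second after the job is handed in, with the robot touching nothing.
It also fails if it takes over 45 s, if anything falls off the work surface, if the arm or the gripper's body presses on something with over 40 N, if the wrist force passes 120 N, or if a joint passes its speed limit or range.

## Working session

There is one attempt and no reset: what is moved stays moved. The work goes in short steps, Python scripts to look and compute and a tool call to move; the robot and the scene stay as the last step left them, time stands still between calls to the robot, and variables do not carry over. Pictures are saved under pics/ and viewed, at most 10 in all, crops included, and the job is handed in when it is done.

Besides the shell and the picture viewer there is one more tool, called as name(argument=value, ...) on one line, values as JSON. step_arm: Moves the arm, as the interface text tells. Its arguments: {"type":"object","properties":{"plan":{"type":"string"},"grip":{"type":"number"},"newtons":{"type":"number"}},"required":["plan"]}

```bash
mkdir -p pics; cat > h.py <<'E'
import numpy as np, cv2
from station import manip, read_camera, calibration, order, models
from scipy.spatial.transform import Rotation as R
def world(cam,d,st=None):
    c=calibration(cam);K=np.array(c["intrinsics"]);v,u=np.mgrid[:400,:640]
    P=np.stack([(u-K[0,2])/K[0,0]*d,(v-K[1,2])/K[1,1]*d,d],-1)
    if cam=="wrist":
        T=np.array(c["tool_from_camera"]);P=P@T[:3,:3].T+T[:3,3]
        q=st["orientation"];r=R.from_quat([q[1],q[2],q[3],q[0]]).as_matrix()
        return P@r.T+np.array(st["tcp_pos"])
    r=cv2.Rodrigues(np.array(c["rvec"],float))[0];return (P-np.array(c["tvec"]).ravel())@r
def save(n,im,s=1):
    cv2.imwrite("pics/"+n,cv2.resize(im[...,::-1],None,fx=s,fy=s,interpolation=cv2.INTER_CUBIC))
E
python3 - <<'E'
from h import *
s=manip.state();print(s["time"],s["tcp_pos"],s["orientation"])
ims=[]
for c in("top","scene"):
    im,d=read_camera(c);W=world(c,d);save(c+"0.png",im,1.25);np.savez(c+".npz",im=im,d=d,W=W)
    for t in("stray_tube","rack","free_mouth","swab","forceps","gallipot"):
        for m in models.masks_of(t,c)[:3]:
            p=W[m["pixels"]&(d>0)];print(c,t,round(m["score"],2),np.round(m["box"]),np.round(np.median(p,0),3),np.round(np.percentile(p,[2],0),3),np.round(np.percentile(p,[98],0),3))
print(manip.state()["time"])
E
```

```text
0.0 [0.18563968 0.59625693 0.22179727] [-6.30714677e-05  1.50275094e-01  9.88643880e-01 -8.18665298e-04]
top stray_tube 0.7 [336. 218.  11.  38.] [ 0.493 -0.08   0.014] [[ 0.452 -0.088  0.004]] [[ 0.537 -0.071  0.019]]
top stray_tube 0.65 [320. 266.  35.  12.] [ 0.373 -0.039  0.014] [[ 0.363 -0.072  0.008]] [[0.385 0.006 0.019]]
top stray_tube 0.49 [307. 181.  12.  34.] [0.591 0.003 0.014] [[ 0.548 -0.006  0.008]] [[0.627 0.011 0.019]]
top rack 0.82 [246. 222.  77.  41.] [0.473 0.147 0.075] [[ 0.434  0.06  -0.001]] [[0.52  0.228 0.094]]
top rack 0.67 [374. 204.   7.  15.] [ 0.54  -0.175  0.008] [[ 0.518 -0.185  0.002]] [[ 0.547 -0.169  0.012]]
top swab 0.58 [374. 202.   7.   7.] [ 0.542 -0.172  0.008] [[ 0.537 -0.175  0.003]] [[ 0.544 -0.169  0.013]]
top gallipot 0.75 [289. 131.  35.  37.] [0.733 0.045 0.011] [[ 0.689 -0.    -0.001]] [[0.768 0.088 0.037]]
scene stray_tube 0.61 [249. 241.  21.  28.] [ 0.371 -0.041  0.01 ] [[ 0.36  -0.079 -0.003]] [[0.385 0.004 0.015]]
scene stray_tube 0.58 [326. 199.  34.  13.] [ 0.585 -0.002  0.009] [[ 0.543 -0.011 -0.003]] [[0.625 0.009 0.015]]
scene stray_tube 0.54 [304. 234.  37.  16.] [ 0.498 -0.085  0.009] [[ 0.452 -0.094 -0.004]] [[ 0.538 -0.067  0.015]]
scene rack 0.87 [266. 171.  64.  61.] [0.476 0.082 0.03 ] [[ 0.432  0.052 -0.003]] [[0.525 0.222 0.075]]
scene rack 0.73 [304. 236.  39.  16.] [ 0.494 -0.085  0.009] [[ 0.452 -0.094 -0.004]] [[ 0.537 -0.067  0.015]]
scene free_mouth 0.74 [366. 167.  39.  30.] [0.734 0.057 0.014] [[ 0.682 -0.002 -0.003]] [[0.768 0.086 0.034]]
scene swab 0.51 [326. 278.  38.  34.] [ 0.508 -0.192  0.003] [[ 0.444 -0.221  0.   ]] [[ 0.544 -0.173  0.007]]
scene forceps 0.55 [343. 325.  42.  41.] [ 0.437 -0.327  0.004] [[ 0.421 -0.33  -0.004]] [[ 0.536 -0.296  0.008]]
scene gallipot 0.94 [364. 169.  37.  30.] [0.733 0.057 0.013] [[ 0.681 -0.002 -0.004]] [[0.769 0.09  0.034]]
0.7
```

Three tube candidates: top pixels (336,218), (320,266), (307,181). I'll look at an enlarged crop of them and the rack.

```bash
python3 - <<'E'
from h import *
a=np.load("top.npz")["im"][110:290,190:400]; b=np.load("scene.npz")["im"][130:290,200:400]
save("crop_top.png",a,3.3); save("crop_scene.png",b,3.5)
E
```

```text
(no output)
```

View pics/crop_top.png

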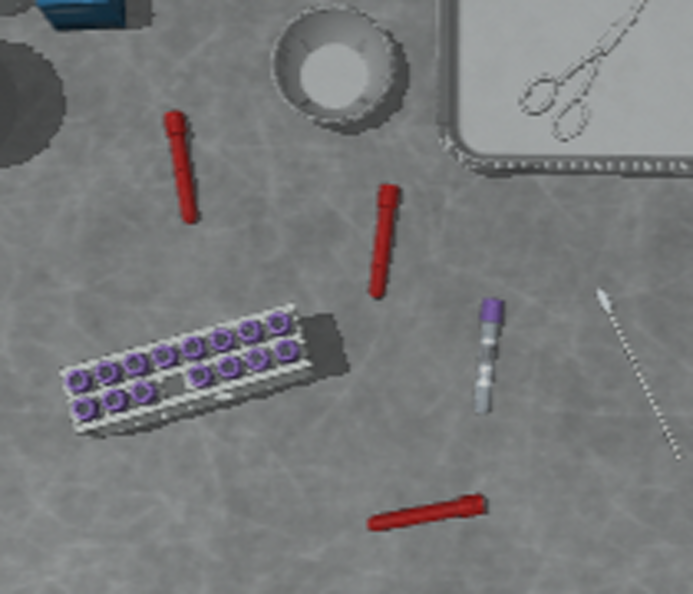

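View pics/crop_scene.png

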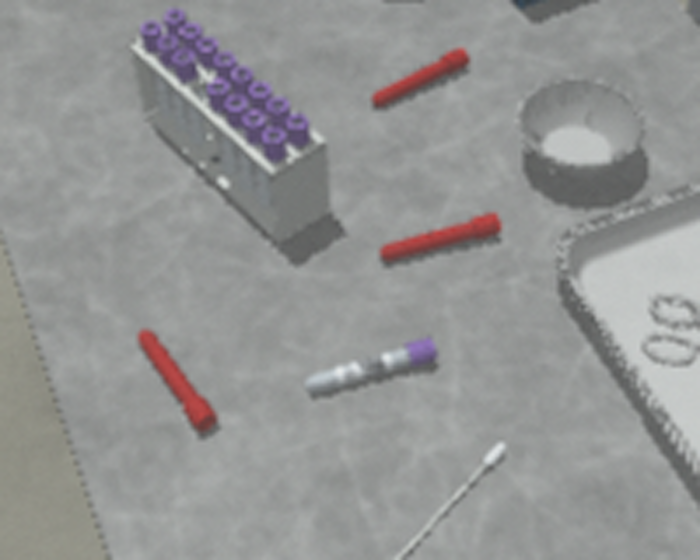

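View pics/scene0.png

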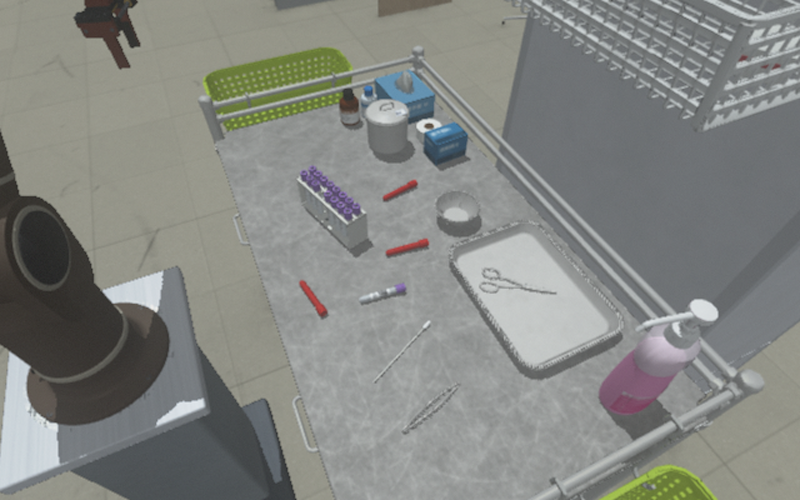

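The picture shows one purple-capped glass tube lying down, at top px (336,218), about (0.494,-0.081). It matches the rack's tubes, so it is the stray. The lying tubes at (320,266), (307,181) and (244,161) are all red, so they are look-alikes to leave alone. The only gap in the rack is in the near row, fourth from the left, at top px ≈(243,226).

```bash
cat >> h.py <<'E'
def ray(cam,u,v,z):
    c=calibration(cam);K=np.array(c["intrinsics"]);r=cv2.Rodrigues(np.array(c["rvec"],float))[0]
    o=-r.T@np.array(c["tvec"]).ravel();d=r.T@np.linalg.inv(K)@[u,v,1];return o+d*(z-o[2])/d[2]
def todo(p):
    s=manip.state();q=s["orientation"];r=R.from_quat([q[1],q[2],q[3],q[0]])
    print("t",s["time"],"tcp",np.round(s["tcp_pos"],4),"axis",np.round(r.as_matrix()[:,2],4),"tool shift/40mm",np.round(r.inv().apply(np.array(p)-s["tcp_pos"])/.04,2),"tilt",np.round(r.inv().apply(np.cross(r.as_matrix()[:,2],[0,0,-1]))/np.pi,4),"F",np.round(s["contact_force"],1),"w",s["gripper_width"])
E
python3 - <<'E'
from h import *
f=lambda x,y:np.round(ray("top",190+x/3.3-.5+.15,110+y/3.3-.5+.15,.094),4)
for p in((143,391),(202,375),(164,355),(193,347)):print(f(*p))
print("gap",(f(143,391)+f(202,375))/2, "ends",(f(83,408)*4+f(287,350)*3)/7)
print("stray ends",ray("top",190+492/3.3,110+299/3.3,.01),ray("top",190+482/3.3,110+412/3.3,.008))
todo([.494,-.081,.15])
E
```

```text
[0.4591 0.1723 0.094 ]
[0.471  0.1302 0.094 ]
[0.4853 0.1581 0.094 ]
[0.4913 0.1373 0.094 ]
gap [0.46505 0.15125 0.094  ] ends [0.46502857 0.15245714 0.094     ]
stray ends [ 0.53948222 -0.08577924  0.01      ] [ 0.4501372 -0.0779549  0.008    ]
t 0.7 tcp [0.1858 0.5968 0.2227] axis [ 0.e+00  1.e-04 -1.e+00] tool shift/40mm [-12.39 -13.89   1.82] tilt [ 0. -0.  0.] F [ 1.   0.1 -0. ] w 1.0007668747387664
```

step_arm(plan="-0.6 -0.68 0 0 0 0;-0.6 -0.68 0 0 0 0;-0.6 -0.68 0 0 0 0;-0.6 -0.68 0 0 0 0;-0.6 -0.68 0 0 0 0;-0.6 -0.68 0 0 0 0;-0.6 -0.68 0 0 0 0;-0.6 -0.68 0 0 0 0;-0.6 -0.68 0 0 0 0;-0.6 -0.68 0 0 0 0", grip=1, newtons=5)

```text
time: 1.53
tcp_pos: [0.3346, 0.2641, 0.223]
orientation: [0.0, 0.15, 0.989, 0.0]
contact_force: [1.0, 0.1, 0.6]
gripper_width: 0.284
gripper_force: 0.0
```

step_arm(plan="-0.6 -0.68 0 0 0 0;-0.6 -0.68 0 0 0 0;-0.6 -0.68 0 0 0 0;-0.6 -0.68 0 0 0 0;-0.6 -0.68 0 0 0 0;-0.6 -0.68 0 0 0 0;-0.6 -0.68 0 0 0 0;-0.6 -0.68 0 0 0 0;0 0 0 0 0 0;0 0 0 0 0 0")

```text
time: 2.37
tcp_pos: [0.4531, -0.0009, 0.2227]
orientation: [0.0, 0.152, 0.988, -0.0]
contact_force: [-0.6, 1.1, -0.2]
gripper_width: 0.005
gripper_force: 0.0
```

```bash
python3 - <<'E'
from h import *
s=manip.state();im,d=read_camera("wrist");W=world("wrist",d,s);save("wr.png",im)
for m in models.masks_of("stray_tube","wrist")[:4]:
    k=m["pixels"]&(d>0);p=W[k];print(round(m["score"],2),np.round(m["box"]),im[k].mean(0).round(),np.round(np.percentile(p,[2,50,98],0),3))
todo([.495,-.081,.045])
E
```

```text
0.94 [351. 258.  21.  50.] [144.  36.  35.] [[ 0.542 -0.005  0.001]
 [ 0.576  0.003  0.013]
 [ 0.613  0.011  0.016]]
0.93 [278. 123.  62.  39.] [150.  33.  31.] [[ 0.361 -0.076  0.009]
 [ 0.372 -0.037  0.013]
 [ 0.385  0.008  0.018]]
0.89 [472. 268.  30.  60.] [141.  31.  29.] [[0.601 0.151 0.009]
 [0.644 0.162 0.014]
 [0.686 0.175 0.018]]
0.68 [279. 223.  23.  65.] [127. 127. 147.] [[ 0.451 -0.09   0.007]
 [ 0.495 -0.08   0.013]
 [ 0.537 -0.072  0.018]]
t 2.4667 tcp [0.4524 0.0016 0.2225] axis [-4.e-04  4.e-04 -1.e+00] tool shift/40mm [-1.63 -1.66  4.44] tilt [ 0.0001 -0.0002  0.    ] F [-0.3  0.4 -0.4] w 0.002024732973793579
```

View pics/wr.png

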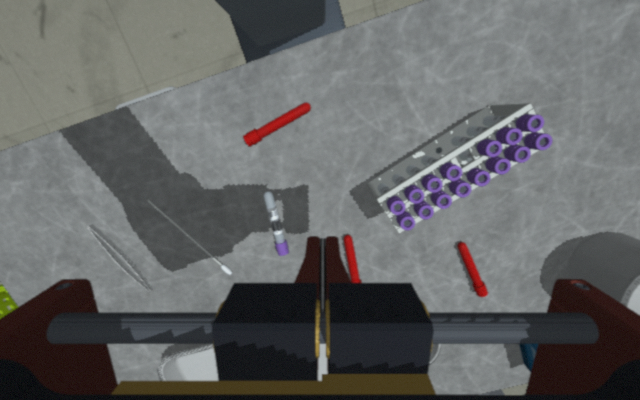

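The wrist view shows the purple-capped tube at px (279,223), which confirms (0.495,-0.081). The rack gap is at px (465,160). Next I go down to the tube.

step_arm(plan="-0.4 -0.4 0.2 0 0 0;-0.4 -0.4 0.4 0 0 0;-0.4 -0.4 0.6 0 0 0;-0.4 -0.4 0.6 0 0 0;0 0 0.6 0 0 0;0 0 0.6 0 0 0;0 0 0.6 0 0 0;0 0 0.5 0 0 0;0 0 0.3 0 0 0;0 0 0 0 0 0")

```text
time: 3.3
tcp_pos: [0.493, -0.0772, 0.0443]
orientation: [-0.002, 0.149, 0.989, 0.0]
contact_force: [0.2, -0.0, 0.2]
gripper_width: 0.004
gripper_force: 0.0
```

```bash
python3 - <<'E'
from h import *
todo([.495,-.081,.042])
E
```

```text
t 3.3 tcp [ 0.493  -0.0772  0.0443] axis [-4.5e-03  8.0e-04 -1.0e+00] tool shift/40mm [-0.08 -0.08  0.06] tilt [-0.0002 -0.0014 -0.    ] F [ 0.2 -0.   0.2] w 0.0035761890434513797
```

Small correction, then hold for about 3 s.

step_arm(plan="-0.07 -0.07 0.05 0 0 0;0 0 0 0 0 0;0 0 0 0 0 0;0 0 0 0 0 0;0 0 0 0 0 0;0 0 0 0 0 0;0 0 0 0 0 0;0 0 0 0 0 0;0 0 0 0 0 0;0 0 0 0 0 0")

```text
time: 4.13
tcp_pos: [0.4966, -0.0828, 0.0447]
orientation: [0.0, 0.15, 0.989, 0.0]
contact_force: [-0.9, -0.1, -0.7]
gripper_width: 0.006
gripper_force: 0.0
```

step_arm(plan="0 0 0 0 0 0;0 0 0 0 0 0;0 0 0 0 0 0;0 0 0 0 0 0;0 0 0 0 0 0;0 0 0 0 0 0;0 0 0 0 0 0;0 0 0 0 0 0;0 0 0 0 0 0;0 0 0 0 0 0")

```text
time: 4.97
tcp_pos: [0.4967, -0.0827, 0.0447]
orientation: [0.0, 0.15, 0.989, 0.0]
contact_force: [-0.7, -0.2, -1.1]
gripper_width: 0.001
gripper_force: 0.0
```

step_arm(plan="0 0 0 0 0 0;0 0 0 0 0 0;0 0 0 0 0 0;0 0 0 0 0 0;0 0 0 0 0 0;0 0 0 0 0 0;0 0 0 0 0 0;0 0 0 0 0 0;0 0 0 0 0 0;0 0 0 0 0 0")

```text
time: 5.8
tcp_pos: [0.4967, -0.0828, 0.0446]
orientation: [-0.0, 0.15, 0.989, 0.0]
contact_force: [-0.3, 0.8, -0.7]
gripper_width: 0.004
gripper_force: 0.0
```

step_arm(plan="0 0 0 0 0 0;0 0 0 0 0 0;0 0 0 0 0 0;0 0 0 0 0 0;0 0 0 0 0 0;0 0 -0.3 0 0 0;0 0 -0.6 0 0 0;0 0 -0.8 0 0 0;0 0 -0.8 0 0 0;0 0 -0.5 0 0 0")

```text
time: 6.63
tcp_pos: [0.4974, -0.0832, 0.1674]
orientation: [0.001, 0.151, 0.989, 0.0]
contact_force: [1.4, -0.9, 0.4]
gripper_width: 0.007
gripper_force: 0.0
```

```bash
python3 - <<'E'
from h import *
s=manip.state();im,d=read_camera("wrist");save("wr2.png",im);np.savez("wr2.npz",im=im,W=world("wrist",d,s))
todo([.465,.152,.160])
E
```

```text
t 6.6833 tcp [ 0.4991 -0.0835  0.1701] axis [ 6.7e-03  4.0e-04 -1.0e+00] tool shift/40mm [2.57 5.36 0.25] tilt [ 0.0007  0.002  -0.    ] F [1.5 0.7 3.7] w 0.004777338025000218
```

step_arm(plan="0.15 0.32 0 0 0 0;0.3 0.65 0 0 0 0;0.3 0.65 0 0 0 0;0.3 0.65 0 0 0 0;0.3 0.65 0 0 0 0;0.3 0.65 0 0 0 0;0.3 0.65 0 0 0 0;0.3 0.65 0 0 0 0;0.2 0.4 0 0 0 0;0.05 0.1 0 0 0 0")

```text
time: 7.52
tcp_pos: [0.4641, 0.1556, 0.1643]
orientation: [-0.0, 0.148, 0.989, 0.0]
contact_force: [-0.0, -0.9, 0.2]
gripper_width: 0.006
gripper_force: 0.0
```

step_arm(plan="0 0 0 0 0 0;0 0 0 0 0 0;0 0 0 0 0 0;0 0 0 0 0 0;0 0 0 0 0 0;0 0 0 0 0 0;0 0 0 0 0 0;0 0 0 0 0 0;0 0 0 0 0 0;0 0 0 0 0 0")

```text
time: 8.35
tcp_pos: [0.465, 0.152, 0.1646]
orientation: [-0.0, 0.15, 0.989, -0.0]
contact_force: [0.2, 0.0, -0.6]
gripper_width: 0.004
gripper_force: 0.0
```

```bash
python3 - <<'E'
from h import *
s=manip.state();im,d=read_camera("wrist");W=world("wrist",d,s);save("wr3.png",im,1.25);np.savez("wr3.npz",im=im,W=W)
h=cv2.cvtColor(im,cv2.COLOR_RGB2HSV);k=(h[...,0]>120)&(h[...,0]<150)&(h[...,1]>80)&(W[...,2]>.088)&(W[...,2]<.1)
n,l,st,c=cv2.connectedComponentsWithStats(k.astype(np.uint8))
for i in range(1,n):
    if st[i,4]>40:print(np.round(c[i]),st[i,4],np.round(W[l==i].mean(0),4))
todo([.465,.152,.112])
E
```

```text
[389. 170.] 249 [0.4454 0.2135 0.0932]
[366. 185.] 242 [0.4513 0.1927 0.0932]
[401. 191.] 244 [0.4651 0.2193 0.0931]
[344. 198.] 234 [0.4571 0.1728 0.0931]
[378. 205.] 230 [0.4712 0.1986 0.0932]
[358. 218.] 224 [0.477  0.179  0.0931]
[302. 225.] 223 [0.4694 0.1324 0.0932]
[336. 229.] 178 [0.482  0.1588 0.0929]
[281. 238.] 232 [0.4755 0.1112 0.093 ]
[262. 250.] 231 [0.4815 0.0914 0.093 ]
[295. 256.] 225 [0.4955 0.1174 0.0929]
[243. 263.] 218 [0.4878 0.0707 0.0929]
[276. 268.] 220 [0.5014 0.0972 0.0928]
[257. 277.] 134 [0.505  0.0778 0.0925]
t 8.4 tcp [0.465  0.1521 0.1646] axis [ 0.e+00  1.e-04 -1.e+00] tool shift/40mm [-0.   -0.    1.32] tilt [ 0. -0.  0.] F [0.5 0.4 0.2] w 0.005844713746164959
```

View pics/wr3.png

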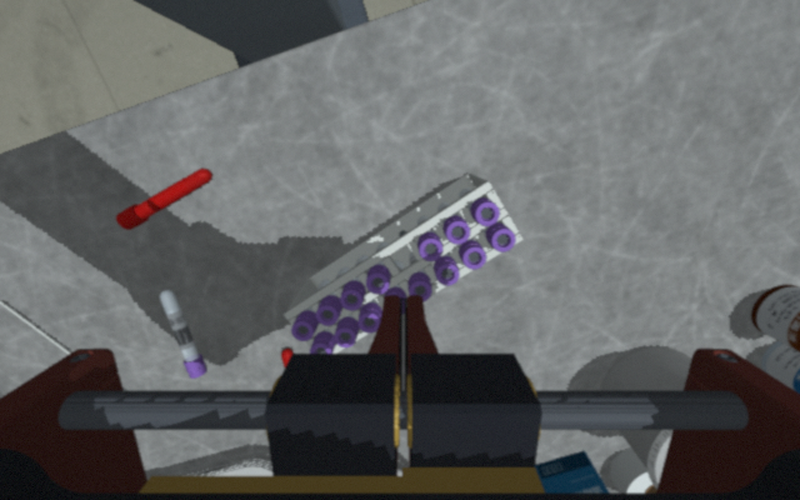

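The wrist view shows the gap at px (405,258) of the enlarged picture, just beyond the fingertips. The neighbouring caps put its centre at (0.464,0.152). I descend 52 mm.

step_arm(plan="0.02 0 0.1 0 0 0;0 0 0.2 0 0 0;0 0 0.25 0 0 0;0 0 0.25 0 0 0;0 0 0.25 0 0 0;0 0 0.15 0 0 0;0 0 0.1 0 0 0;0 0 0 0 0 0;0 0 0 0 0 0;0 0 0 0 0 0")

```text
time: 9.23
tcp_pos: [0.4646, 0.1523, 0.1129]
orientation: [0.0, 0.15, 0.989, 0.0]
contact_force: [-0.2, -0.5, -0.3]
gripper_width: 0.005
gripper_force: 0.0
```

step_arm(plan="0 0 0 0 0 0;0 0 0 0 0 0;0 0 0 0 0 0;0 0 0 0 0 0;0 0 0 0 0 0;0 0 0 0 0 0;0 0 0 0 0 0;0 0 0 0 0 0;0 0 0 0 0 0;0 0 0 0 0 0")

```text
time: 10.07
tcp_pos: [0.4642, 0.1523, 0.1126]
orientation: [-0.0, 0.15, 0.989, -0.0]
contact_force: [-0.3, -1.1, -0.5]
gripper_width: 0.006
gripper_force: 0.0
```

step_arm(plan="0 0 0 0 0 0;0 0 0 0 0 0;0 0 0 0 0 0;0 0 0 0 0 0;0 0 0 0 0 0;0 0 0 0 0 0;0 0 0 0 0 0;0 0 0 0 0 0;0 0 0 0 0 0;0 0 0 0 0 0")

```text
time: 10.9
tcp_pos: [0.4642, 0.1523, 0.1126]
orientation: [-0.0, 0.15, 0.989, 0.0]
contact_force: [0.3, 0.1, 0.3]
gripper_width: 0.006
gripper_force: 0.0
```

step_arm(plan="0 0 0 0 0 0;0 0 0 0 0 0;0 0 0 0 0 0;0 0 0 0 0 0;0 0 0 0 0 0;0 0 0 0 0 0;0 0 0 0 0 0;0 0 0 0 0 0;0 0 0 0 0 0;0 0 0 0 0 0")

```text
time: 11.73
tcp_pos: [0.4642, 0.1523, 0.1126]
orientation: [-0.0, 0.15, 0.989, 0.0]
contact_force: [-0.2, -0.5, 0.1]
gripper_width: 0.004
gripper_force: 0.0
```

```bash
python3 - <<'E'
from h import *
todo([.464,.152,.112])
im,_=read_camera("scene");save("fin.png",im[100:300,180:440],3)
E
```

```text
t 11.7333 tcp [0.4642 0.1523 0.1126] axis [-0.  0. -1.] tool shift/40mm [ 0.   -0.01  0.02] tilt [ 0. -0. -0.] F [-0.2 -0.5  0.1] w 0.004215415688810791
```

View pics/fin.png

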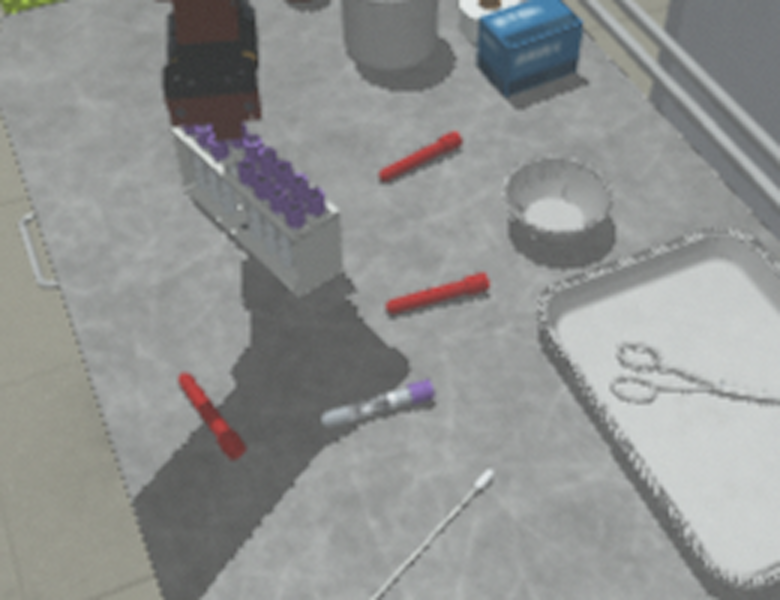

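The fingertips stand just above the gap, at crop px (230,135), and nothing has been moved.

```bash
python3 -c "
from station import order
print(order.close_job())"
```

```text
the job is handed in; nothing more can be done
None
```

The arm pointed straight down at the purple-capped stray tube for about 3 s from roughly 3 cm above it. It then moved to the rack's empty place, where it is still pointing about 2 cm above the neighbouring caps; I saw no sign of contact or of anything having moved, and the job is handed in.

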